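# Wedge a tube block into its tapered dovetail dock

## Robot

A 6-joint arm with a two-finger parallel gripper is mounted at the origin on the work surface. World frame = base frame: x ahead of the robot, y to its left, z up, the work surface at z = 0. Lengths are in m, angles in degrees, forces in N, time in s.
With the tool pointing down it reaches from about 0.3 to 0.75 m from the base axis. Payload 8.5 kg.
Tool frame: the origin (TCP) lies on the centre line of the jaws, within the pads' length; the fingertips stand 17 mm ahead of it and the grasp point (between the pads) lies 2 mm behind it (env.tip_extent is the distance from the TCP to the fingertips, in m); z points along the fingers, y is the direction in which the jaws open and shut (so a half turn about z gives the same grasp; the last joint's range is limited). The gripper opens to 85 mm and grips with 20 to 120 N. Pads are 22 mm wide; open, the fingers measure 114 mm over their backs; the gripper's body (76 mm by 85 mm) begins 54 mm behind the grasp point. The pads swing forward as they close: fully open they stand 13 mm farther back than shut.
Start: joints at [-12.336, 21.807, 74.336, -0, 83.858, -12.336], TCP at [0.55, 0, 0.248] pointing down, gripper open.
Joint ranges: [-178.18, 178.18], [-50.72, 133.34], [12.68, 142.11], [-81.47, 261.47], [9.98, 163.14], [-165.26, 165.26]. Speed limits (degrees/s): [136.94, 136.94, 180, 180, 180, 180].

## Interface

Orientations are given as a 3x3 rotation matrix whose columns are the frame's x, y, z axes.
In Python, from rig import telemetry, get_image, camera_params, close_job, env gives the robot as it stands.
- The arm moves only by the tool apply_moves, never from a script. Its argument "motion" is a list of rows, each an object of numbers: "tx", "ty", "tz": the shift along the tool's x, y, z in cm; "turn": the turn about the tool's z in degrees; "jaw": the gripper's target within -1 to 1 (fully open at 1, half-way at 0, shut at -1). In form: [{"tx": .., "ty": .., "tz": .., "turn": .., "jaw": ..}, ...]. A call has 1 to 5 rows; each row is the pose to reach, as a shift and turn from the pose measured when the call began, along the tool's axes at that moment; what a row does not reach only later rows make up. A row lasts 1/12 s, in which the tool goes at most 41.7 mm and 7.16 degrees, less where a joint would pass 70% of its speed; a pose out of reach is approached as far as the arm can. A call with a gripper value outside its range is refused whole. The fingers move at their own pace and stop on an object; "squeeze" is the grip in N (left out, the last holds). Time passes only in rows, so rows that repeat a pose let the fingers close. It gives the time, the measured TCP pose, the force and the opening at its end, in the units of the state.
- telemetry.observe(): the state, without advancing time (a new reading comes with each control period).
- get_image(name): name is "scene" or "side" or "wrist"; returns (picture, depth): 400x640x3 uint8, red, green, blue; 400x640 float32, m along the optical axis (not along the pixel's ray), 0 where there is no reading.
- camera_params(name): a dict with "fx", "fy", "cx", "cy" (pixels), "rvec" (rotation vector, rad) and "tvec" (3), from world to camera coordinates, as OpenCV has them. Camera axes: x right, y down, z forward; pixel columns grow to the right and rows downward; lengths in m; the calibration is good to about 2 mm. A picture is of the moment at which its call begins: read the wrist's pose just before it. camera_params takes no time and is no camera call; for the wrist camera it gives the pose at the moment of the call.
- close_job(): hands the job in, once; it reports no verdict.
The state is a dict: "time_s": time; "q": joint angles; "qvel": joint speeds; "joint_efforts": joint torques, N m; "position": TCP position; "tool_rot": TCP orientation; "ft_force": force on the tool from outside, world axes, zero at the start; "wrist_torque": the same for the moment, N m; "grip_width": finger opening in m.
Only numpy, scipy, OpenCV 4.12 (cv2) and the standard library are available. Lean on these libraries where they do the work, as an engineer would, in place of code of your own. Each camera call takes 0.05 s, during which the arm holds its last target. There are 200 camera calls.

## Task

Take the blue tube block off the bench and start its dovetail foot into the wide end of the way on the black dock, white stripe leading. With the foot about half-way in, let go of its sides so that it can find its own line, and push it home from behind until it wedges tight: about 15 N, never more than 25 N, and no hard sideways leaning on the jaws. Keep it upright, leave everything else where it is, and leave the block wedged in the way, not touched.

Things in the scene. Friction and masses are not known exactly. Their poses are not given: they have to be found in the camera images.
- block_mid (a point): Blue tube block to mount, loose, 0.4 to 0.65 kg: body 104 (x) by 52 (y) by 40 mm high on a metal dovetail foot 14 mm high; ten white capped tubes stand 14 mm out of the top. The point is on its centre line, half-way along, 34 mm above the foot's underside (20 above the body's underside, 34 below the tube tops). x points to the leading end with the white stripe, z up. Grip across y, on the body's upper part.
- block_nose (a point): Underside of the block's foot at its leading end, on the centre line, 46 mm in x and -34 mm in z from block_mid. The foot is 92 mm long, flares downward (flanks 30 degrees off vertical) and narrows by 2 degrees a side towards the nose: its bottom is 43 mm wide at the tail, 40 in the middle, 37 at the nose.
- dock: Dock, fixed: a black plate 246 by 130 by 10 mm with a dovetail way on it. Origin on the bench under the middle of the way; x along the way from the wide mouth to the narrow end, z up. The plate spans x -166 to +80 mm, y -65 to +65. Its top, at z 10 mm, is the floor of the way and, before the mouth, a flat apron to set the foot on. A black keeper bar 14 mm high stands on it at y -50 to -62.
- way_mouth (a point): Centre of the way's wide mouth on its floor, 66 mm before the dock's origin and 10 mm up. The way is 132 mm long; its two undercut jaws, 10.5 mm high, match the foot: on the floor 44.6 mm apart at the mouth, 40 in the middle, 35.4 at the narrow end. There is no end stop. Each 10 mm before the point where the block wedges gives its foot 0.35 mm of play on each side.
- way_mid (a point): Middle of the way on its floor, 10 mm above the dock's origin, axes as the dock's. The block wedges with block_mid anywhere within 27 mm of here along x, which only feel can tell, as the gib is set. Metal slides on metal with friction about 0.2; once both flanks bear, 10 N more push drives the block only about 1 mm further.
- jaw: Fixed aluminium jaw of the way, on its +y side, 132 mm long; origin at way_mid, axes as the dock's. The jaw at -y is a brass gib set by screws up to 1.6 mm nearer or farther, so the way's true centre line may lie 0.8 mm to either side of the dock's x axis.
- plain_mid (a point): A white plastic tube block with amber caps and a flat bottom (no foot), loose, 104 by 52 by 46 mm and 60 mm to the tube tops; the point is at its centre, 23 mm up. Not to be moved.
- clear_plate: A clear microplate with a clear lid, 86 by 128 by 18 mm, loose, beyond the dock; origin at the centre of its underside. Not to be moved.
- blue_plate: A dark blue microplate, 86 by 128 by 15 mm, loose; origin at the centre of its underside. Not to be moved.
- magnet_plate: A white plate with steel magnet posts, 86 by 128 by 24 mm, loose, beyond the dock; origin at the centre of its underside. Not to be moved.
- hex_key: A dark hex key, 76 by 30 mm and 6 mm thick, lying beside the dock on its +y side; origin on the bench under the middle of its long arm. Not to be moved.
- bottle: A small frosted bottle with a blue cap, 60 mm across and 100 mm tall, loose; origin at the centre of its underside. Not to be moved.
- pipette: A hand pipette lying on the bench, about 260 mm long and 34 mm wide; origin on the bench at the front end of its grip. Not to be moved.
Things that resemble listed ones, but are neither listed nor needed, are in the scene too. What is shaped like the part that bears block_mid but yellow is not meant.

How it is judged:
By the outcome, as a careful person would: the job done as asked, in the order asked, and still so for the second after the job is handed in, with the robot touching nothing.
It also fails if it takes over 72 s, if anything falls off the work surface, if the arm or the gripper's body presses on something with over 40 N, if the wrist force passes 120 N, or if a joint passes its speed limit or range.

## Working session

There is one attempt and no reset: what is moved stays moved. The work goes in short steps, Python scripts to look and compute and a tool call to move; the robot and the scene stay as the last step left them, time stands still between calls to the robot, and variables do not carry over. Pictures are saved under pics/ and viewed, about 8 in all and at most 12, crops included, and the job is handed in when it is done.

Besides the shell and the picture viewer there is one more tool, called after ">>>" as name([rows], argument=value, ...), one row to a line, values as JSON. apply_moves: Moves the arm, as the interface text tells. Its arguments: {"type":"object","properties":{"motion":{"type":"array"},"squeeze":{"type":"number"}},"required":["motion"]}

```bash
mkdir -p pics; ls; python3 - <<'E'
from rig import telemetry,get_image,camera_params,env
import cv2,numpy as np
s=telemetry.observe();print({k:np.round(v,3).tolist() for k,v in s.items()});print(env.tip_extent)
for n in("scene","side"):
    p,d=get_image(n);cp=camera_params(n);np.savez(f"{n}0.npz",p=p,d=d,**cp)
    cv2.imwrite(f"pics/{n}0.png",p[:,:,::-1]);print(n,{k:np.round(v,3).tolist() for k,v in cp.items()})
E
```

```text
pics
{'time_s': 0.0, 'q': [-12.336, 21.842, 74.387, 0.002, 83.858, -12.337], 'qvel': [0.039, -0.03, 0.0, 0.009, -0.016, -0.0], 'joint_efforts': [-0.001, -44.847, -23.129, -0.0, 0.005, 0.0], 'position': [0.55, 0.0, 0.248], 'tool_rot': [[-0.0, 1.0, -0.001], [1.0, 0.0, 0.0], [0.0, -0.001, -1.0]], 'ft_force': [-0.084, 1.01, 1.333], 'wrist_torque': [-0.009, 0.028, -0.015], 'grip_width': 0.085}
0.017
scene {'fx': 374.896, 'fy': 374.896, 'cx': 314.082, 'cy': 195.609, 'rvec': [0.641, 2.639, -1.149], 'tvec': [0.521, -0.124, 1.255]}
side {'fx': 472.802, 'fy': 472.802, 'cx': 314.566, 'cy': 192.552, 'rvec': [2.222, -0.285, 0.166], 'tvec': [-0.563, 0.141, 1.165]}
```

View pics/scene0.png

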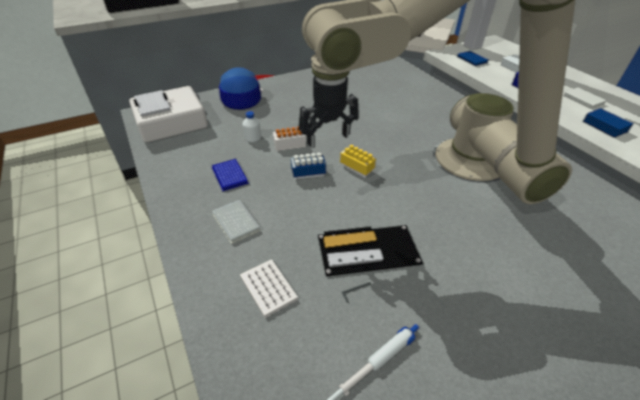

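View pics/side0.png

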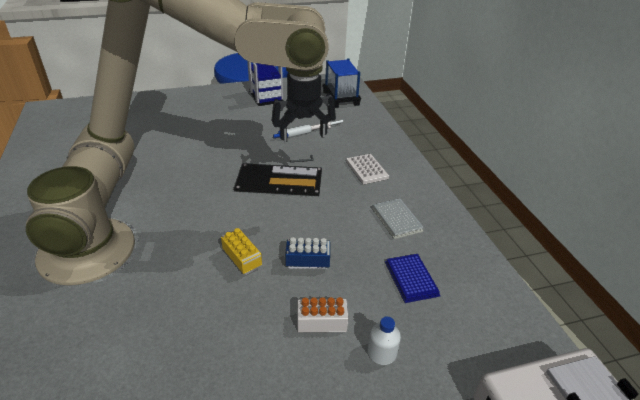

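The blue tube block is at scene (309,164) and side (307,252). The decoys are the yellow one at scene (358,158) / side (241,250) and the white, amber-capped one at side (322,313). The dock is at scene (370,250) / side (280,180), and its bare apron faces the robot. Next I'll measure with depth and confirm the stripe in a crop.

```bash
cat > h.py <<'E'
import numpy as np,cv2
from rig import telemetry,get_image,camera_params
def cloud(d,cp):
    v,u=np.mgrid[:d.shape[0],:d.shape[1]]
    c=np.stack([(u-cp['cx'])/cp['fx']*d,(v-cp['cy'])/cp['fy']*d,d],-1)
    R=cv2.Rodrigues(np.array(cp['rvec'],float))[0]
    w=(c-np.array(cp['tvec']))@R; w[d<=0]=np.nan
    return w
def proj(P,cp):
    K=np.array([[cp['fx'],0,cp['cx']],[0,cp['fy'],cp['cy']],[0,0,1.]])
    return cv2.projectPoints(np.array(P,float).reshape(-1,3),np.array(cp['rvec'],float),np.array(cp['tvec'],float),K,None)[0][:,0]
def rect(w,m):
    p=w[m][:,:2]; r=cv2.minAreaRect((p*1000).astype(np.float32)); return np.round(r[0],1),np.round(r[1],1),round(r[2],2),len(p),np.round(np.nanpercentile(w[m][:,2],[5,50,95])*1000,1)
E
python3 - <<'E'
from h import *
for n in("scene","side"):
    z=np.load(n+"0.npz");p,d=z['p'],z['d'];w=cloud(d,z);hsv=cv2.cvtColor(p,cv2.COLOR_RGB2HSV)
    H,S,V=[hsv[...,i].astype(int) for i in range(3)]
    def roi(u0,v0,u1,v1):
        m=np.zeros(d.shape,bool);m[v0:v1,u0:u1]=1;return m&(d>0)
    b,dk=((280,140,340,190),(300,210,440,285)) if n=="scene" else ((275,225,340,280),(225,150,330,205))
    print(n,"table z",np.nanmedian(w[230:250,150:200,2])*1000)
    mb=roi(*b); print(" tops",rect(w,mb&(w[...,2]>.061)&(w[...,2]<.08)&(S<90)))
    print(" body",rect(w,mb&(w[...,2]>.02)&(w[...,2]<.08)))
    md=roi(*dk); print(" black",rect(w,md&(V<60)&(w[...,2]>.005)&(w[...,2]<.03)))
    print(" brass",rect(w,md&(S>110)&(H>8)&(H<30)&(V>90)&(w[...,2]>.012)&(w[...,2]<.04)))
    print(" alu",rect(w,md&(S<60)&(V>150)&(w[...,2]>.012)&(w[...,2]<.04)))
a=cv2.imread("pics/scene0.png");s=cv2.imread("pics/side0.png")
f=lambda i,x,y,ww,hh,k:cv2.resize(i[y:y+hh,x:x+ww],None,fx=k,fy=k,interpolation=cv2.INTER_CUBIC)
cv2.imwrite("pics/crop1.png",np.vstack([np.hstack([f(a,270,130,75,55,5),f(s,270,215,75,55,5)]),np.hstack([f(a,305,215,125,65,3),f(s,220,145,125,65,3)])]))
E
```

```text
scene table z 0.3670807597041666
 tops (array([ 517.8, -173. ]), array([41.7, 86.3]), 74.6, 197, array([61.9, 67.2, 70.3]))
 body (array([ 507.3, -233.8]), array([187.7, 108.1]), 80.21, 815, array([22.2, 52.3, 69.1]))
 black (array([520.5, 172.9]), array([129.8, 242.3]), 71.47, 2431, array([ 8.2, 10.9, 23. ]))
 brass (array([549.5, 127.6]), array([ 41.2, 134.1]), 70.37, 523, array([15.2, 20.9, 23.5]))
 alu (array([569.5, 184.5]), array([ 32.8, 130.2]), 69.88, 492, array([19. , 21.5, 23.5]))
side table z 0.8571790937530538
 tops (array([ 517.5, -177.2]), array([40. , 85.8]), 73.88, 342, array([62.3, 67.4, 70.8]))
 body (array([ 517.2, -177.2]), array([ 54.9, 103.4]), 73.77, 1186, array([24.5, 54.5, 69.3]))
 black (array([528.9, 197. ]), array([199.3, 245.4]), 71.16, 1544, array([ 7.3, 11. , 24. ]))
 brass (array([550.5, 128.3]), array([ 36.3, 132.2]), 72.46, 290, array([18.9, 21.4, 24.1]))
 alu (array([570.1, 183.2]), array([ 32.2, 128.9]), 70.19, 198, array([18.7, 21.2, 23.9]))
```

View pics/crop1.png

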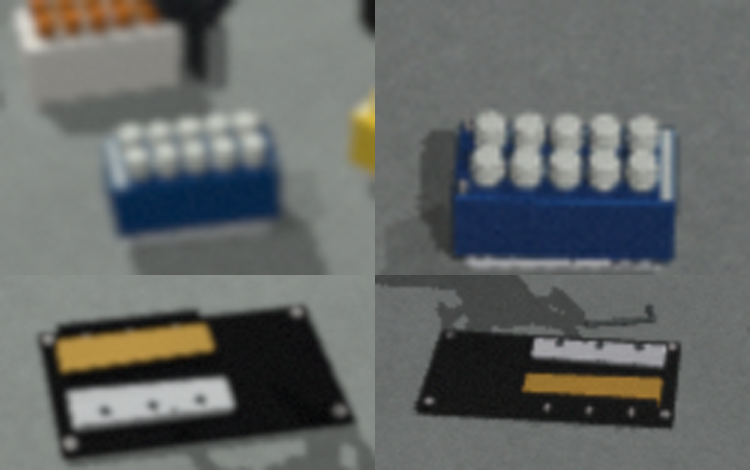

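In the crops, the blue block's white stripe is on the end away from the robot in both views, which is also the narrow-end direction of the dock. Block yaw is about -16° and dock yaw about -19°. Moving over the block for a wrist view.

>>> apply_moves([
  {"tx":-3.5,"ty":-0.7,"turn":-7,"jaw":0.7},
  {"tx":-7,"ty":-1.4,"turn":-14,"jaw":0.7},
  {"tx":-10.5,"ty":-2.1,"turn":-21,"jaw":0.7},
  {"tx":-14,"ty":-2.8,"turn":-28,"jaw":0.7},
  {"tx":-17,"ty":-3.3,"turn":-35,"jaw":0.7},
], squeeze=50)

```text
invalid input
```

>>> apply_moves([
  {"turn":-7,"jaw":0.7},
  {"turn":-14,"jaw":0.7},
  {"turn":-21,"jaw":0.7},
  {"turn":-28,"jaw":0.7},
  {"turn":-35,"jaw":0.7},
])

```text
invalid input
```

>>> apply_moves([
  {"turn":-4,"jaw":0.7},
  {"turn":-4,"jaw":0.7},
])

```text
invalid input
```

```bash
cat >> h.py <<'E'
def snap(n,f):
    s=telemetry.observe();cp=camera_params(n);p,d=get_image(n);cv2.imwrite(f"pics/{f}.png",p[:,:,::-1]);np.savez(f+".npz",p=p,d=d,**cp)
    return s,p,d,cp,cloud(d,cp)
def st(s=None):
    s=s or telemetry.observe();R=np.array(s['tool_rot'])
    print("t",round(s['time_s'],2),"pos",np.round(np.array(s['position'])*1000,1),"yaw_y",round(np.degrees(np.arctan2(R[1,1],R[0,1])),2),"zax",np.round(R[:,2],4),"F",np.round(s['ft_force'],2),"T",np.round(s['wrist_torque'],2),"w",round(s['grip_width']*1000,1),"q",np.round(s['q'],0))
E
python3 - <<'E'
from h import *
s,p,d,cp,w=snap("wrist","w1");st(s)
hsv=cv2.cvtColor(p,cv2.COLOR_RGB2HSV);H,S,V=[hsv[...,i].astype(int) for i in range(3)]
z=w[...,2];near=(abs(w[...,0]-.5176)<.08)&(abs(w[...,1]+.175)<.05)
print("all",rect(w,near&(z>.03)&(z<.08)));print("tops",rect(w,near&(z>.064)&(z<.08)));print("bodytop",rect(w,near&(z>.045)&(z<.075)))
R=cv2.Rodrigues(np.array(cp['rvec']))[0];print("cam",-R.T@cp['tvec'],R[2])
E
```

```text
t 0.1 pos [549.8   0.  247.8] yaw_y 0.0 zax [-1.3e-03  3.0e-04 -1.0e+00] F [-0.06 -0.95  0.26] T [-0.03 -0.08 -0.03] w 85.5 q [-12.  22.  74.  -0.  84. -12.]
all (array([ 516.4, -175.9]), array([ 53.1, 104.5]), 73.39, 3205, array([35.4, 55.2, 69.1]))
tops (array([ 516.1, -175.7]), array([37.9, 86.2]), 73.3, 999, array([64.4, 68.2, 69.5]))
bodytop (array([ 516.4, -175.9]), array([ 53.1, 104.5]), 73.39, 2745, array([49. , 58.3, 69.1]))
cam [0.54841347 0.08352991 0.37386163] [-5.83403293e-04 -3.29339091e-01 -9.44211535e-01]
```

View pics/w1.png

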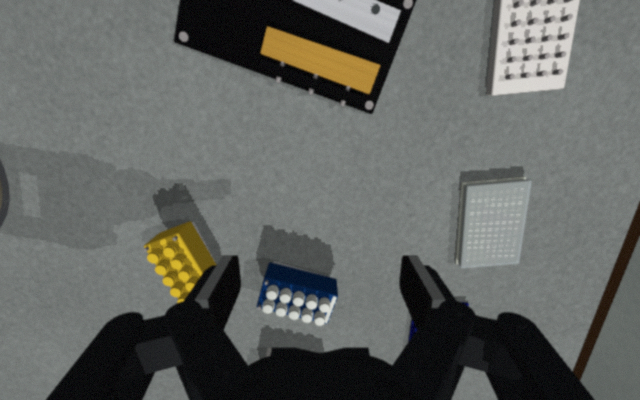

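The wrist view shows the blue block at (298,293), the yellow decoy at (180,262), and the dock at the top (290,50). Depth puts the block at (516.3,-175.9) mm with yaw -16.6°, matching the other cameras and the listed size. The moves were refused, so I'll retry with every key given.

>>> apply_moves([
  {"tx":-3.5,"ty":-0.7,"tz":0,"turn":-7,"jaw":0.7},
  {"tx":-7,"ty":-1.4,"tz":0,"turn":-14,"jaw":0.7},
  {"tx":-10.5,"ty":-2.1,"tz":0,"turn":-21,"jaw":0.7},
  {"tx":-14,"ty":-2.8,"tz":0,"turn":-28,"jaw":0.7},
  {"tx":-17,"ty":-3.3,"tz":0,"turn":-35,"jaw":0.7},
], squeeze=50)

```text
time_s: 0.57
position: [0.516, -0.1717, 0.2477]
tool_rot: [[-0.566, 0.824, -0.002], [0.824, 0.566, 0.0], [0.001, -0.001, -1.0]]
ft_force: [1.7, -0.2, 0.1]
grip_width: 0.0726
```

>>> apply_moves([
  {"tx":0,"ty":0,"tz":0,"turn":-7,"jaw":0.7},
  {"tx":0,"ty":0,"tz":0,"turn":-14,"jaw":0.7},
  {"tx":0,"ty":0,"tz":0,"turn":-21,"jaw":0.7},
  {"tx":0,"ty":0,"tz":0,"turn":-28,"jaw":0.7},
  {"tx":0,"ty":0,"tz":0,"turn":-35,"jaw":0.7},
])

```text
time_s: 0.98
position: [0.5159, -0.1717, 0.2474]
tool_rot: [[-0.939, 0.345, -0.002], [0.345, 0.939, 0.001], [0.002, -0.0, -1.0]]
ft_force: [0.5, 0.0, -0.2]
grip_width: 0.0727
```

```bash
python3 - <<'E'
from h import *
st()
z=np.load("w1.npz");p,d=z['p'],z['d'];w=cloud(d,z);hsv=cv2.cvtColor(p,cv2.COLOR_RGB2HSV);H,S,V=[hsv[...,i].astype(int) for i in range(3)]
print(rect(w,(S>110)&(H>8)&(H<25)&(w[...,2]>.018)&(w[...,2]<.03)&(w[...,1]>.05)))
E
```

```text
t 0.98 pos [ 515.9 -171.7  247.4] yaw_y 69.83 zax [-2.1e-03  7.0e-04 -1.0e+00] F [ 0.54  0.01 -0.23] T [0.02 0.01 0.03] w 72.7 q [ -31.   21.   75.   -0.   84. -101.]
(array([545.7, 118.8]), array([ 47.8, 132.9]), 72.89, 3453, array([19.5, 20.8, 22.2]))
```

>>> apply_moves([
  {"tx":-0.19,"ty":-0.38,"tz":3,"turn":-3.6,"jaw":0.7},
  {"tx":-0.19,"ty":-0.38,"tz":6,"turn":-3.6,"jaw":0.7},
  {"tx":-0.19,"ty":-0.38,"tz":9,"turn":-3.6,"jaw":0.7},
  {"tx":-0.19,"ty":-0.38,"tz":11,"turn":-3.6,"jaw":0.7},
  {"tx":-0.19,"ty":-0.38,"tz":11,"turn":-3.6,"jaw":0.7},
])

```text
time_s: 1.4
position: [0.5144, -0.1749, 0.1334]
tool_rot: [[-0.958, 0.285, -0.009], [0.285, 0.958, 0.005], [0.01, 0.002, -1.0]]
ft_force: [-0.1, 0.8, -0.1]
grip_width: 0.0728
```

```bash
python3 - <<'E'
from h import *
s,p,d,cp,w=snap("wrist","w2");st(s)
z=w[...,2];near=(abs(w[...,0]-.5176)<.08)&(abs(w[...,1]+.175)<.06)
for lo,hi in((.03,.075),(.045,.06),(.064,.075)): print(rect(w,near&(z>lo)&(z<hi)))
s,p,d,cp,w=snap("side","s2")
z=w[...,2];near=(abs(w[...,0]-.5176)<.08)&(abs(w[...,1]+.175)<.05);print("side",rect(w,near&(z>.064)&(z<.075)))
E
```

```text
t 1.4 pos [ 514.4 -174.9  133.4] yaw_y 73.42 zax [-0.0091  0.005  -0.9999] F [-0.11  0.75 -0.11] T [0.02 0.06 0.01] w 72.8 q [ -31.   28.   85.   -0.   68. -105.]
(array([ 515.9, -176.9]), array([ 52.2, 104.2]), 73.67, 8242, array([52.8, 55.4, 69. ]))
(array([ 515.9, -176.9]), array([ 52.2, 104.2]), 73.67, 4564, array([52.8, 54.4, 58.9]))
(array([ 515.5, -176.7]), array([38.3, 86.6]), 73.98, 3079, array([64.5, 68.3, 69.4]))
side (array([ 517.5, -177. ]), array([39.5, 85.7]), 73.76, 289, array([64.4, 67.8, 70.6]))
```

View pics/w2.png

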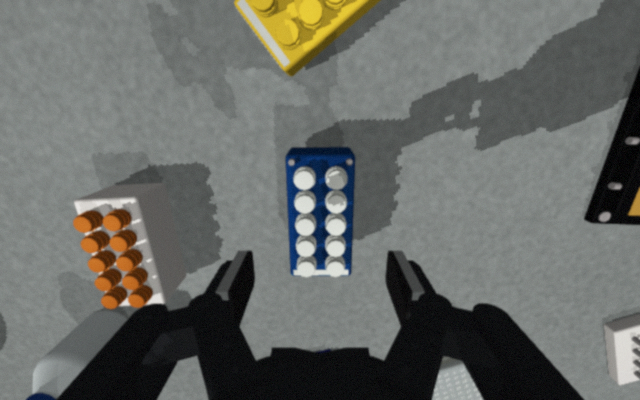

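The blue block is centred at (320,215) between the fingers. Its stripe is at the bottom (320,272), the end away from the robot. Descending now.

>>> apply_moves([
  {"tx":-0.2,"ty":-0.15,"tz":2.5,"turn":-0.3,"jaw":0.7},
  {"tx":-0.2,"ty":-0.15,"tz":5,"turn":-0.3,"jaw":0.7},
  {"tx":-0.2,"ty":-0.15,"tz":7,"turn":-0.3,"jaw":0.7},
  {"tx":-0.2,"ty":-0.15,"tz":8,"turn":-0.3,"jaw":0.7},
  {"tx":-0.2,"ty":-0.15,"tz":8.5,"turn":-0.3,"jaw":0.7},
])

```text
time_s: 1.92
position: [0.5179, -0.1781, 0.0528]
tool_rot: [[-0.96, 0.28, -0.002], [0.28, 0.96, 0.001], [0.002, 0.0, -1.0]]
ft_force: [0.4, 0.5, 0.2]
grip_width: 0.0728
```

>>> apply_moves([
  {"tx":0,"ty":0,"tz":0,"turn":0,"jaw":0.7},
  {"tx":0,"ty":0,"tz":0,"turn":0,"jaw":0.7},
  {"tx":0,"ty":0,"tz":0,"turn":0,"jaw":0.7},
])

```text
time_s: 2.17
position: [0.5186, -0.1784, 0.0542]
tool_rot: [[-0.96, 0.28, 0.0], [0.28, 0.96, -0.001], [-0.0, -0.001, -1.0]]
ft_force: [0.5, 0.1, 0.1]
grip_width: 0.0727
```

```bash
python3 -c "
from h import *
st()"
```

```text
t 2.17 pos [ 518.6 -178.4   54.2] yaw_y 73.73 zax [ 1.e-04 -6.e-04 -1.e+00] F [0.53 0.08 0.15] T [0.   0.05 0.  ] w 72.7 q [ -31.   34.   90.   -0.   56. -105.]
```

>>> apply_moves([
  {"tx":0.25,"ty":0.1,"tz":0.5,"turn":0,"jaw":0.7},
  {"tx":0.25,"ty":0.1,"tz":0.9,"turn":0,"jaw":0.7},
  {"tx":0.25,"ty":0.1,"tz":0.9,"turn":0,"jaw":0.4},
  {"tx":0.25,"ty":0.1,"tz":0.9,"turn":0,"jaw":0.2},
  {"tx":0.25,"ty":0.1,"tz":0.9,"turn":0,"jaw":0},
], squeeze=45)

```text
time_s: 2.58
position: [0.5164, -0.1766, 0.0454]
tool_rot: [[-0.96, 0.28, -0.0], [0.28, 0.96, -0.0], [0.0, -0.0, -1.0]]
ft_force: [-1.1, 2.3, 2.4]
grip_width: 0.051
```

>>> apply_moves([
  {"tx":0,"ty":0,"tz":0,"turn":0,"jaw":-0.2},
  {"tx":0,"ty":0,"tz":0,"turn":0,"jaw":-0.3},
  {"tx":0,"ty":0,"tz":0,"turn":0,"jaw":-0.3},
  {"tx":0,"ty":0,"tz":0,"turn":0,"jaw":-0.3},
  {"tx":0,"ty":0,"tz":0,"turn":0,"jaw":-0.3},
])

```text
time_s: 3.0
position: [0.5164, -0.1765, 0.0454]
tool_rot: [[-0.96, 0.28, -0.0], [0.28, 0.96, -0.0], [0.0, -0.0, -1.0]]
ft_force: [0.5, 0.9, 0.3]
grip_width: 0.051
```

```bash
python3 -c "
from h import *
st()"
```

```text
t 3.0 pos [ 516.4 -176.5   45.4] yaw_y 73.74 zax [-3.e-04 -1.e-04 -1.e+00] F [0.45 0.92 0.28] T [0.13 0.08 0.04] w 51.0 q [ -31.   35.   90.   -0.   55. -105.]
```

>>> apply_moves([
  {"tx":0,"ty":0,"tz":-1,"turn":0,"jaw":-0.3},
  {"tx":0,"ty":0,"tz":-3,"turn":0,"jaw":-0.3},
  {"tx":0,"ty":0,"tz":-6,"turn":0,"jaw":-0.3},
  {"tx":0,"ty":0,"tz":-9,"turn":0,"jaw":-0.3},
  {"tx":0,"ty":0,"tz":-11,"turn":0,"jaw":-0.3},
])

```text
time_s: 3.42
position: [0.5166, -0.1767, 0.1583]
tool_rot: [[-0.96, 0.28, 0.002], [0.28, 0.96, -0.001], [-0.002, -0.001, -1.0]]
ft_force: [0.1, -0.5, -5.1]
grip_width: 0.0513
```

>>> apply_moves([
  {"tx":1,"ty":3.5,"tz":-1,"turn":0.7,"jaw":-0.3},
  {"tx":2.5,"ty":7,"tz":-1,"turn":1.4,"jaw":-0.3},
  {"tx":4,"ty":10.5,"tz":-1,"turn":2.1,"jaw":-0.3},
  {"tx":5.5,"ty":14,"tz":-1,"turn":2.8,"jaw":-0.3},
  {"tx":7,"ty":17,"tz":-1,"turn":3,"jaw":-0.3},
])

```text
time_s: 3.83
position: [0.4962, 0.0081, 0.1683]
tool_rot: [[-0.944, 0.33, 0.001], [0.33, 0.944, -0.001], [-0.001, -0.001, -1.0]]
ft_force: [1.0, -0.3, -5.2]
grip_width: 0.0513
```

```bash
cat > dock.py <<'E'
from h import *
def dock(w,p,tag):
    hsv=cv2.cvtColor(p,cv2.COLOR_RGB2HSV);H,S,V=[hsv[...,i].astype(int) for i in range(3)]
    z=w[...,2];near=(abs(w[...,0]-.52)<.17)&(abs(w[...,1]-.17)<.12)
    print(tag,"brass",rect(w,near&(S>110)&(H>8)&(H<25)&(z>.017)&(z<.024)))
    print(tag,"alu",rect(w,near&(S<60)&(V>130)&(z>.017)&(z<.024)))
    print(tag,"black",rect(w,near&(V<70)&(z>.007)&(z<.03)))
E
python3 - <<'E'
from dock import *
s,p,d,cp,w=snap("wrist","w3");st(s);dock(w,p,"wrist")
s,p,d,cp,w=snap("scene","sc3");dock(w,p,"scene");s,p,d,cp,w=snap("side","s3");dock(w,p,"side")
E
```

```text
t 3.83 pos [496.2   8.1 168.3] yaw_y 70.7 zax [ 0.0012 -0.0011 -1.    ] F [ 1.01 -0.34 -5.15] T [-0.01 -0.02 -0.02] w 51.3 q [-13.  21.  90.  -0.  69. -83.]
wrist brass (array([546.1, 119.4]), array([ 46. , 133.2]), 72.76, 3793, array([19.5, 20.8, 21.9]))
wrist alu (array([554.3, 143.9]), array([112.2, 132.5]), 70.72, 3528, array([19.7, 20.8, 22. ]))
wrist black (array([527.1, 198.4]), array([198.8, 245.7]), 71.23, 23555, array([ 9. , 10.3, 23.7]))
scene brass (array([548.4, 125.8]), array([ 37.9, 132.1]), 72.27, 503, array([18.5, 21.3, 23.3]))
scene alu (array([569.1, 184.5]), array([ 34.7, 132. ]), 69.2, 525, array([18.7, 21.1, 23.1]))
scene black (array([520.4, 172.2]), array([131.9, 243.8]), 71.77, 2520, array([ 8.5, 10.9, 23.1]))
side brass (array([568.8, 116.7]), array([40. , 93.4]), 77.98, 120, array([19.1, 21.7, 23.8]))
side alu (array([612.2, 167.7]), array([32.4, 38.4]), 64.85, 64, array([18.7, 21.2, 23.3]))
side black (array([529.2, 198.4]), array([205. , 245.7]), 71.03, 1209, array([ 8.1, 11.5, 24.9]))
```

View pics/w3.png

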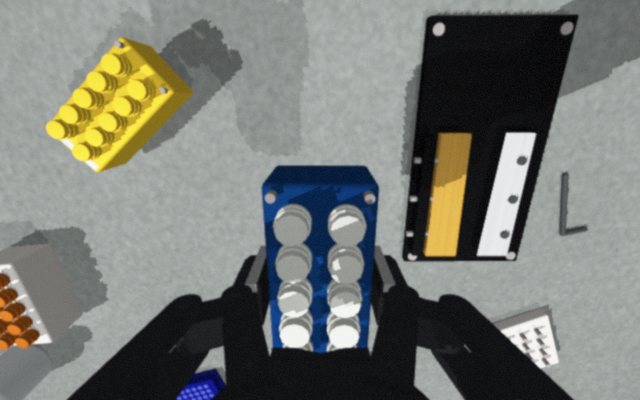

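The held block (320,260) sits square in the fingers. The dock is fully visible, with the brass gib at (447,195), the aluminium jaw at (507,195) and its wide apron at the top (towards the robot). I'll fit the way edges by intersecting pixel rays with the jaw-top plane, and use the held block to check the wrist camera's bias.

```bash
cat > fit.py <<'E'
from h import *
def onplane(uv,cp,z):
    R=cv2.Rodrigues(np.array(cp['rvec'],float))[0];c=-R.T@np.array(cp['tvec'])
    uv=np.asarray(uv,float).reshape(-1,2)
    r=np.c_[(uv[:,0]-cp['cx'])/cp['fx'],(uv[:,1]-cp['cy'])/cp['fy'],np.ones(len(uv))]@R
    return c+r*((z-c[2])/r[:,2])[:,None]
def blob(m):
    n,l,s,_=cv2.connectedComponentsWithStats(m.astype(np.uint8));return l==1+np.argmax(s[1:,4])
def corners(m,cp,z):
    c=max(cv2.findContours(m.astype(np.uint8),cv2.RETR_EXTERNAL,cv2.CHAIN_APPROX_NONE)[0],key=cv2.contourArea)
    P=onplane(c,cp,z)[:,:2]*1000
    for k in np.arange(1,12,.5):
        a=cv2.approxPolyDP(P.astype(np.float32).reshape(-1,1,2),k,True)[:,0]
        if len(a)<=4: break
    return P,a
def edge(P,a,b):   # robust line fit of contour points near segment a-b, ends trimmed
    t=(b-a)/np.linalg.norm(b-a);n=np.array([-t[1],t[0]]);q=P-a;s=q@t/np.linalg.norm(b-a)
    k=(s>.1)&(s<.9)&(abs(q@n)<4);vx,vy,x,y=cv2.fitLine(P[k].astype(np.float32),cv2.DIST_HUBER,0,.01,.01).ravel()
    v=np.array([vx,vy]);v*=np.sign(v@t);return np.array([x,y]),v
def jaws(f,roi):
    z=np.load(f);p=z['p'];hsv=cv2.cvtColor(p,cv2.COLOR_RGB2HSV);H,S,V=[hsv[...,i].astype(int) for i in range(3)]
    r=np.zeros(S.shape,bool);u0,v0,u1,v1=roi;r[v0:v1,u0:u1]=1
    for nm,m in(("brass",(S>90)&(H>8)&(H<28)&(V>60)),("alu",(S<60)&(V>150))):
        m=cv2.morphologyEx((m&r).astype(np.uint8),cv2.MORPH_CLOSE,np.ones((9,9)))>0
        P,a=corners(blob(m),z,.0205)
        print(nm,np.round(a,1).tolist())
        for i in range(len(a)):
            A,B=a[i],a[(i+1)%len(a)]
            if np.linalg.norm(B-A)>80:
                c,v=edge(P,A,B);v*=np.sign(v[0]);yaw=np.degrees(np.arctan2(v[1],v[0]));c=c+v*(560.5-c[0])/v[0]
                print("  edge at x=560.5: y",round(c[1],2),"yaw",round(yaw,2),"len",round(float(np.linalg.norm(B-A)),1))
E
python3 - <<'E'
from fit import *
jaws("w3.npz",(418,125,545,262))
print("scene");jaws("sc3.npz",(305,222,400,275))
z=np.load("w3.npz")
w=cloud(z['d'],z);m=(abs(w[...,2]-.177)<.03)&(z['d']>0)&(w[...,2]>.16)&(w[...,2]<.185)
hsv=cv2.cvtColor(z['p'],cv2.COLOR_RGB2HSV);mb=blob((hsv[...,0]>100)&(hsv[...,0]<125)&(hsv[...,1]>120)&(np.arange(400)[:,None]<250)&(np.arange(640)[None]>250)&(np.arange(640)[None]<400))
T=np.array([496.2,8.1]);yw=np.radians(70.7);yt=np.array([np.cos(yw),np.sin(yw)])
for r in (200,210,220,230):
    u=np.where(mb[r])[0];P=onplane([[u.min()-.5,r],[u.max()+.5,r]],z,.1683+.0086)[:,:2]*1000;print(r,u.min(),u.max(),"tool-y of sides",np.round((P-T)@yt,2),"tool-x",np.round((P-T)@[-yt[1],yt[0]],1))
E
```

```text
brass [[479.6000061035156, 130.6999969482422], [606.7000122070312, 90.5], [617.7000122070312, 121.69999694824219], [490.8999938964844, 160.10000610351562]]
  edge at x=560.5: y 103.44 yaw -18.9 len 133.3
  edge at x=560.5: y 139.79 yaw -16.56 len 132.4
alu [[501.0, 191.60000610351562], [623.2000122070312, 145.10000610351562], [656.7000122070312, 214.0], [533.5, 223.89999389648438], [635.0, 190.1999969482422], [631.0, 178.8000030517578], [512.0, 217.3000030517578]]
  edge at x=560.5: y 169.03 yaw -20.91 len 130.7
  edge at x=560.5: y 221.72 yaw -4.62 len 123.5
  edge at x=560.5: y 215.59 yaw -19.22 len 106.9
  edge at x=560.5: y 200.45 yaw -18.94 len 125.1
scene
brass [[483.8999938964844, 142.39999389648438], [609.5999755859375, 93.19999694824219], [621.5999755859375, 120.80000305175781], [497.3999938964844, 162.3000030517578]]
  edge at x=560.5: y 97.75 yaw 7.15 len 135.0
  edge at x=560.5: y 143.27 yaw -16.8 len 131.0
alu [[506.8999938964844, 194.3000030517578], [622.7999877929688, 148.89999389648438], [635.5, 176.8000030517578], [514.7000122070312, 218.5]]
  edge at x=560.5: y 172.74 yaw -20.59 len 124.4
  edge at x=560.5: y 202.22 yaw -19.15 len 127.8
200 263 376 tool-y of sides [-27.07  23.22] tool-x [44.3 44.3]
210 264 376 tool-y of sides [-26.95  23.53] tool-x [39.5 39.5]
220 264 375 tool-y of sides [-27.27  23.4 ] tool-x [34.7 34.7]
230 266 374 tool-y of sides [-26.69  23.26] tool-x [29.7 29.7]
```

```bash
python3 - <<'E'
from fit import *
print("side0");jaws("side0.npz",(262,160,325,190))
print("scene0");jaws("scene0.npz",(305,222,400,275))
# held block in scene/side images at t=3.83: lateral bias via tube-top rectangle
T=np.array([496.2,8.1]);yw=np.radians(70.7);yt=np.array([np.cos(yw),np.sin(yw)]);xt=np.array([yt[1],-yt[0]])
for f in("sc3","s3","w3"):
    z=np.load(f+".npz");w=cloud(z['d'],z)*1000;q=(w[...,:2]-T);y=q@yt;x=q@xt
    hsv=cv2.cvtColor(z['p'],cv2.COLOR_RGB2HSV).astype(int)
    m=(abs(x)<60)&(abs(y)<40)&(w[...,2]>165)&(w[...,2]<200)
    for nm,k in(("white",m&(hsv[...,1]<70)&(hsv[...,2]>120)&(w[...,2]>185)),("blue",m&(hsv[...,1]>120)&(hsv[...,0]>100)&(hsv[...,0]<125))):
        if k.sum()>20: print(f,nm,k.sum(),"x",np.round(np.percentile(x[k],[2,98]),1),"y",np.round(np.percentile(y[k],[2,98]),1),"z",np.round(np.median(w[k][:,2]),1))
E
```

```text
side0
brass [[491.6000061035156, 159.89999389648438], [484.20001220703125, 136.6999969482422], [604.0, 83.19999694824219], [615.2999877929688, 124.9000015258789]]
  edge at x=560.5: y 107.66 yaw -19.37 len 131.2
  edge at x=560.5: y 140.97 yaw -17.22 len 128.5
alu [[510.0, 207.6999969482422], [509.79998779296875, 191.6999969482422], [618.9000244140625, 149.6999969482422], [632.9000244140625, 167.3000030517578]]
  edge at x=560.5: y 174.31 yaw -21.02 len 116.9
  edge at x=560.5: y 194.53 yaw -18.42 len 129.4
scene0
brass [[481.8999938964844, 139.39999389648438], [609.5999755859375, 93.19999694824219], [621.5999755859375, 120.80000305175781], [495.1000061035156, 163.5]]
  edge at x=560.5: y 107.17 yaw -19.65 len 135.8
  edge at x=560.5: y 143.46 yaw -17.3 len 133.5
alu [[506.8999938964844, 194.3000030517578], [622.7999877929688, 148.89999389648438], [635.5, 176.8000030517578], [514.7000122070312, 218.5]]
  edge at x=560.5: y 172.77 yaw -20.89 len 124.4
  edge at x=560.5: y 202.12 yaw -19.07 len 127.8
sc3 white 114 x [-40.7  39.6] y [-11.7  23.2] z 190.8
sc3 blue 138 x [-47.6  47.4] y [25.2 32.5] z 172.9
s3 white 101 x [-38.6  43. ] y [-19.2  16.6] z 190.8
s3 blue 189 x [-49.6  51.4] y [-27.7   8.6] z 174.3
w3 white 7762 x [-43.   22.2] y [-19.7  15.5] z 191.1
w3 blue 8376 x [-52.2  36.6] y [-26.8  22.9] z 177.3
```

>>> apply_moves([
  {"tx":1.8,"ty":2.6,"tz":0,"turn":-0.4,"jaw":-0.3},
  {"tx":3.8,"ty":5.3,"tz":0,"turn":-0.4,"jaw":-0.3},
  {"tx":5.8,"ty":8.1,"tz":0,"turn":-0.4,"jaw":-0.3},
  {"tx":7.8,"ty":10.9,"tz":0,"turn":-0.4,"jaw":-0.3},
  {"tx":9.5,"ty":13.3,"tz":1,"turn":-0.4,"jaw":-0.3},
])

```text
time_s: 4.4
position: [0.4502, 0.1659, 0.1595]
tool_rot: [[-0.947, 0.321, 0.004], [0.321, 0.947, -0.001], [-0.004, 0.0, -1.0]]
ft_force: [0.3, 1.5, -4.1]
grip_width: 0.0509
```

```bash
cat >> h.py <<'E'
O=np.array([559.,156.9]);YAW=-18.9
def goto(dx,dy,z,yaw=YAW,s=None):
    "print tool shift (cm) to put TCP at dock x,y (mm), height z (mm)"
    s=s or telemetry.observe();R=np.array(s['tool_rot']);a=np.radians(YAW);X=np.array([np.cos(a),np.sin(a)]);Y=np.array([-X[1],X[0]])
    g=np.r_[O+dx*X+dy*Y,z];p=np.array(s['position'])*1000
    c=np.degrees(np.arctan2(R[1,1],R[0,1]));q=p[:2]-O
    print("now dock",np.round([q@X,q@Y,p[2]],1),"shift cm",np.round(R.T@(g-p)/10,2),"turn",round(c-(yaw+90),2),"F dock",np.round([np.dot(s['ft_force'][:2],X),np.dot(s['ft_force'][:2],Y),s['ft_force'][2]],2),"t",round(s['time_s'],2))
E
python3 -c "
from h import *
st();goto(-125,0,80)"
```

```text
t 4.4 pos [450.2 165.9 159.5] yaw_y 71.29 zax [ 0.0041 -0.001  -1.    ] F [ 0.33  1.51 -4.13] T [ 0.03 -0.03 -0.02] w 50.9 q [  6.  20.  94.  -0.  66. -65.]
now dock [-105.9  -26.8  159.5] shift cm [1.94 2.68 7.94] turn 0.19 F dock [-0.18  1.53 -4.13] t 4.4
```

>>> apply_moves([
  {"tx":1.9,"ty":2.7,"tz":2,"turn":0.2,"jaw":-0.3},
  {"tx":1.9,"ty":2.7,"tz":5,"turn":0.2,"jaw":-0.3},
  {"tx":1.9,"ty":2.7,"tz":7,"turn":0.2,"jaw":-0.3},
  {"tx":1.9,"ty":2.7,"tz":8,"turn":0.2,"jaw":-0.3},
  {"tx":1.9,"ty":2.7,"tz":8,"turn":0.2,"jaw":-0.3},
])

```text
time_s: 4.82
position: [0.4406, 0.1967, 0.0776]
tool_rot: [[-0.946, 0.325, -0.0], [0.325, 0.946, -0.002], [-0.001, -0.002, -1.0]]
ft_force: [-0.2, -0.2, -3.9]
grip_width: 0.0514
```

>>> apply_moves([
  {"tx":0,"ty":0,"tz":0.5,"turn":0,"jaw":-0.3},
  {"tx":0,"ty":0,"tz":0.5,"turn":0,"jaw":-0.3},
])

```text
time_s: 4.98
position: [0.441, 0.1961, 0.0724]
tool_rot: [[-0.946, 0.326, -0.0], [0.326, 0.946, -0.002], [-0.0, -0.002, -1.0]]
ft_force: [-0.3, -0.2, -4.1]
grip_width: 0.0511
```

```bash
python3 - <<'E'
from h import *
st();goto(-125,0,58)
o=[]
for n,f,(x,y,a,b) in(("scene","sc4",(300,180,160,110)),("side","s4",(215,110,130,100))):
    s,p,d,cp,w=snap(n,f);o.append(cv2.resize(p[y:y+b,x:x+a,::-1],(600,int(600*b/a)),interpolation=cv2.INTER_CUBIC))
cv2.imwrite("pics/c4.png",np.hstack(o) if 0 else cv2.resize(np.vstack(o),(430,625))[:600]); print([i.shape for i in o]); cv2.imwrite("pics/c4.png",cv2.resize(np.hstack([o[0],cv2.resize(o[1],(536,412))]),(800,290)))
E
```

```text
t 4.98 pos [441.  196.1  72.4] yaw_y 71.0 zax [-3.0e-04 -2.2e-03 -1.0e+00] F [-0.29 -0.17 -4.11] T [-0.04  0.02 -0.01] w 51.1 q [ 10.  28.  99.  -0.  53. -61.]
now dock [-124.3   -1.2   72.4] shift cm [0.07 0.12 1.44] turn -0.1 F dock [-0.22 -0.26 -4.11] t 4.98
[(412, 600, 3), (461, 600, 3)]
```

View pics/c4.png

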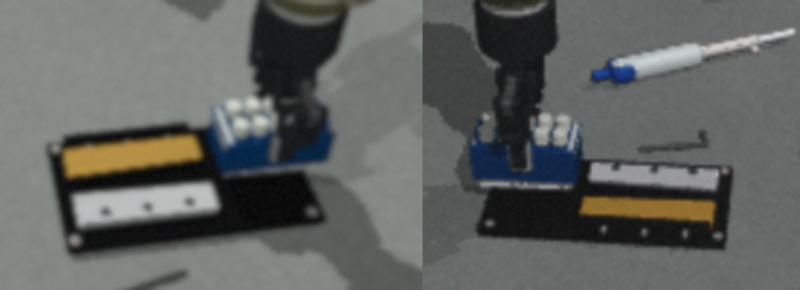

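```bash
python3 - <<'E'
from fit import *
a=np.radians(YAW);X=np.array([np.cos(a),np.sin(a)]);Y=np.array([-X[1],X[0]])
for f,roi,c in(("sc4",(305,222,400,275),"scene"),("s4",(262,160,325,190),"side")):
    z=np.load(f+".npz");w=cloud(z['d'],z)*1000;q=w[...,:2]-O;y=q@Y;x=q@X
    hsv=cv2.cvtColor(z['p'],cv2.COLOR_RGB2HSV).astype(int)
    k=(abs(x+124)<50)&(abs(y)<45)&(w[...,2]>42)&(w[...,2]<72)&(hsv[...,1]>120)&(hsv[...,0]>100)&(hsv[...,0]<125)
    print(c,"face y pct",np.round(np.percentile(y[k],[10,25,50,75,90]),1),k.sum())
    for nm,m in(("brass",(hsv[...,1]>90)&(hsv[...,0]>8)&(hsv[...,0]<28)),("alu",(hsv[...,1]<60)&(hsv[...,2]>150))):
        m=m&(abs(x)<62)&(abs(y)<48)&(w[...,2]>14)&(w[...,2]<28)
        P=onplane(np.argwhere(m)[:,::-1],z,.0205)[:,:2]*1000-O
        px,py=P@X,P@Y
        for b in((-55,-20),(-20,20),(20,55)):
            t=(px>b[0])&(px<b[1]); 
            if t.sum()>10: print("  ",nm,b,"y range",np.round(np.percentile(py[t],[2,98]),1))
E
```

```text
scene face y pct [23.7 24.5 25.1 25.8 26.5] 180
   brass (-55, -20) y range [-45.1 -16. ]
   brass (-20, 20) y range [-45.3 -14.6]
   brass (20, 55) y range [-45.5 -13.4]
   alu (-55, -20) y range [16.1 44.1]
   alu (-20, 20) y range [14.7 43.6]
   alu (20, 55) y range [13.5 44.1]
side face y pct [-29.1 -27.9 -26.5 -24.9 -23.4] 231
   brass (-55, -20) y range [-44.3 -15.4]
   brass (-20, 20) y range [-43.7 -14.3]
   brass (20, 55) y range [-44.  -13.3]
   alu (-55, -20) y range [17.5 38.5]
   alu (-20, 20) y range [16.1 37.5]
   alu (20, 55) y range [14.6 37.6]
```

>>> apply_moves([
  {"tx":0.07,"ty":0.12,"tz":0.6,"turn":-0.1,"jaw":-0.3},
  {"tx":0.07,"ty":0.12,"tz":1.2,"turn":-0.1,"jaw":-0.3},
  {"tx":0.07,"ty":0.12,"tz":1.55,"turn":-0.1,"jaw":-0.3},
  {"tx":0.07,"ty":0.12,"tz":1.6,"turn":-0.1,"jaw":-0.3},
  {"tx":0.07,"ty":0.12,"tz":1.6,"turn":-0.1,"jaw":-0.3},
])

```text
time_s: 5.5
position: [0.4407, 0.1977, 0.0568]
tool_rot: [[-0.946, 0.324, 0.0], [0.324, 0.946, -0.002], [-0.001, -0.002, -1.0]]
ft_force: [0.0, 0.1, -4.0]
grip_width: 0.0509
```

```bash
python3 -c "
from h import *
st();goto(-66,0,55.9)"
```

```text
t 5.5 pos [440.7 197.7  56.8] yaw_y 71.12 zax [ 2.e-04 -2.e-03 -1.e+00] F [ 0.05  0.09 -3.97] T [-0.03  0.01 -0.02] w 50.9 q [ 10.  29. 100.  -0.  51. -61.]
now dock [-125.1    0.3   56.8] shift cm [-5.91 -0.03  0.1 ] turn 0.02 F dock [ 0.02  0.1  -3.97] t 5.5
```

>>> apply_moves([
  {"tx":0,"ty":-0.03,"tz":0.06,"turn":0,"jaw":-0.3},
  {"tx":-0.5,"ty":-0.03,"tz":0.1,"turn":0,"jaw":-0.3},
  {"tx":-1,"ty":-0.03,"tz":0.1,"turn":0,"jaw":-0.3},
  {"tx":-1.5,"ty":-0.03,"tz":0.1,"turn":0,"jaw":-0.3},
  {"tx":-2,"ty":-0.03,"tz":0.1,"turn":0,"jaw":-0.3},
])

```text
time_s: 5.92
position: [0.4604, 0.1907, 0.0559]
tool_rot: [[-0.946, 0.324, 0.001], [0.324, 0.946, -0.002], [-0.001, -0.002, -1.0]]
ft_force: [0.7, 0.8, -5.5]
grip_width: 0.051
```

```bash
python3 -c "
from h import *
st();goto(-66,0,55.9)"
```

```text
t 5.92 pos [460.4 190.7  55.9] yaw_y 71.11 zax [ 7.0e-04 -1.9e-03 -1.0e+00] F [ 0.74  0.77 -5.5 ] T [-0.07  0.02 -0.05] w 51.0 q [  9.  30.  98.  -0.  52. -62.]
now dock [-104.3   -0.    55.9] shift cm [-3.83 -0.    0.01] turn 0.01 F dock [ 0.45  0.97 -5.5 ] t 5.92
```

Nose is about 8 mm into the mouth with no contact force. Continuing to the half-way point.

>>> apply_moves([
  {"tx":-0.4,"ty":0,"tz":0,"turn":0,"jaw":-0.3},
  {"tx":-0.8,"ty":0,"tz":0,"turn":0,"jaw":-0.3},
  {"tx":-1.2,"ty":0,"tz":0,"turn":0,"jaw":-0.3},
  {"tx":-1.6,"ty":0,"tz":0,"turn":0,"jaw":-0.3},
  {"tx":-2,"ty":0,"tz":0,"turn":0,"jaw":-0.3},
])

```text
time_s: 6.33
position: [0.4796, 0.1841, 0.0559]
tool_rot: [[-0.946, 0.324, 0.001], [0.324, 0.946, -0.002], [-0.001, -0.002, -1.0]]
ft_force: [0.2, -0.3, -5.3]
grip_width: 0.0508
```

>>> apply_moves([
  {"tx":-0.4,"ty":0,"tz":0,"turn":0,"jaw":-0.3},
  {"tx":-0.8,"ty":0,"tz":0,"turn":0,"jaw":-0.3},
  {"tx":-1.2,"ty":0,"tz":0,"turn":0,"jaw":-0.3},
  {"tx":-1.6,"ty":0,"tz":0,"turn":0,"jaw":-0.3},
  {"tx":-1.8,"ty":0,"tz":0,"turn":0,"jaw":-0.3},
])

```text
time_s: 6.75
position: [0.4972, 0.178, 0.0559]
tool_rot: [[-0.946, 0.324, 0.001], [0.324, 0.946, -0.002], [-0.002, -0.002, -1.0]]
ft_force: [-0.0, 0.1, -4.8]
grip_width: 0.051
```

```bash
python3 -c "
from h import *
st();goto(-66,0,55.5)"
```

```text
t 6.75 pos [497.2 178.   55.9] yaw_y 71.1 zax [ 9.e-04 -2.e-03 -1.e+00] F [-0.    0.12 -4.78] T [ 0.02  0.05 -0.01] w 51.0 q [  7.  32.  93.  -0.  55. -64.]
now dock [-65.3  -0.   55.9] shift cm [0.07 0.   0.04] turn 0.0 F dock [-0.04  0.12 -4.78] t 6.75
```

>>> apply_moves([
  {"tx":0,"ty":0,"tz":0.03,"turn":0,"jaw":-0.3},
  {"tx":0,"ty":0,"tz":0.06,"turn":0,"jaw":-0.3},
  {"tx":0,"ty":0,"tz":0.06,"turn":0,"jaw":-0.3},
])

```text
time_s: 7.0
position: [0.4973, 0.178, 0.0555]
tool_rot: [[-0.946, 0.324, 0.001], [0.324, 0.946, -0.002], [-0.002, -0.001, -1.0]]
ft_force: [0.1, -0.5, -3.9]
grip_width: 0.051
```

```bash
python3 -c "
from h import *
st();goto(-66,0,55.5)"
```

```text
t 7.0 pos [497.3 178.   55.5] yaw_y 71.11 zax [ 0.0013 -0.002  -1.    ] F [ 0.11 -0.46 -3.9 ] T [-0.04  0.05  0.03] w 51.0 q [  7.  32.  93.  -0.  55. -64.]
now dock [-65.2   0.   55.5] shift cm [ 0.08 -0.   -0.  ] turn 0.01 F dock [ 0.25 -0.4  -3.9 ] t 7.0
```

>>> apply_moves([
  {"tx":0,"ty":0,"tz":0.05,"turn":0,"jaw":-0.3},
  {"tx":0,"ty":0,"tz":0.1,"turn":0,"jaw":-0.3},
  {"tx":0,"ty":0,"tz":0.1,"turn":0,"jaw":-0.3},
])

```text
time_s: 7.25
position: [0.4974, 0.1781, 0.0553]
tool_rot: [[-0.946, 0.324, 0.002], [0.324, 0.946, -0.002], [-0.003, -0.001, -1.0]]
ft_force: [-1.8, -0.9, 6.0]
grip_width: 0.0511
```

```bash
python3 -c "
from h import *
st();goto(-66,0,55.5)"
```

```text
t 7.25 pos [497.4 178.1  55.3] yaw_y 71.12 zax [ 0.0021 -0.0021 -1.    ] F [-1.83 -0.88  5.98] T [-0.32  0.46 -0.02] w 51.1 q [  7.  32.  93.  -0.  54. -64.]
now dock [-65.2   0.1  55.3] shift cm [ 0.08 -0.01 -0.02] turn 0.02 F dock [-1.45 -1.42  5.98] t 7.25
```

>>> apply_moves([
  {"tx":0,"ty":0,"tz":0,"turn":0,"jaw":0.1},
  {"tx":0,"ty":0,"tz":0,"turn":0,"jaw":0.5},
  {"tx":0,"ty":0,"tz":0,"turn":0,"jaw":0.5},
  {"tx":0,"ty":0,"tz":0,"turn":0,"jaw":0.5},
  {"tx":0,"ty":0,"tz":-0.4,"turn":0,"jaw":0.5},
])

```text
time_s: 7.67
position: [0.4971, 0.1781, 0.059]
tool_rot: [[-0.946, 0.324, 0.001], [0.324, 0.946, -0.002], [-0.002, -0.002, -1.0]]
ft_force: [-0.5, -0.5, -0.5]
grip_width: 0.0639
```

>>> apply_moves([
  {"tx":0,"ty":0,"tz":-1.5,"turn":0,"jaw":0.5},
  {"tx":0,"ty":0,"tz":-4,"turn":0,"jaw":0.5},
  {"tx":0,"ty":0,"tz":-6,"turn":0,"jaw":0.5},
  {"tx":0,"ty":0,"tz":-7.5,"turn":0,"jaw":0.5},
  {"tx":0,"ty":0,"tz":-7.5,"turn":0,"jaw":0.5},
])

```text
time_s: 8.08
position: [0.4983, 0.1785, 0.1371]
tool_rot: [[-0.946, 0.323, 0.007], [0.323, 0.946, -0.001], [-0.007, 0.001, -1.0]]
ft_force: [0.4, 1.1, 0.5]
grip_width: 0.064
```

```bash
python3 - <<'E'
from h import *
st();goto(-145,0,128)
s,p,d,cp,w=snap("wrist","w5")
p=cv2.resize(p,(480,300));z=snap("side","s5")[1];z=cv2.resize(z[120:210,220:345],(416,300),interpolation=cv2.INTER_CUBIC)
cv2.imwrite("pics/c5.png",cv2.resize(np.hstack([p,z])[:,:,::-1],(800,268)))
E
```

```text
t 8.08 pos [498.3 178.5 137.1] yaw_y 71.13 zax [ 0.0072 -0.0015 -1.    ] F [0.36 1.07 0.5 ] T [ 0.04 -0.05  0.01] w 64.0 q [  7.  26.  88.  -0.  66. -64.]
now dock [-64.4   0.7 137.1] shift cm [ 8.07 -0.07  0.85] turn 0.03 F dock [-0.01  1.13  0.5 ] t 8.08
```

View pics/c5.png

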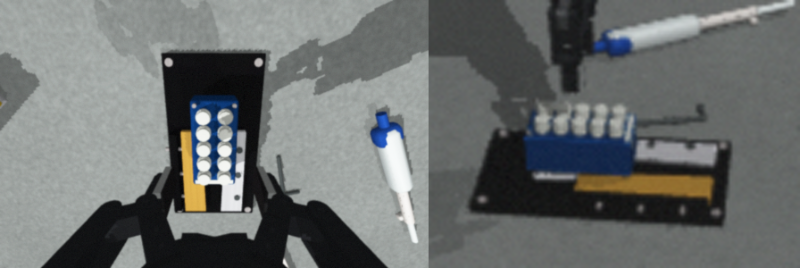

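The block stands upright with its foot half-way in (left view, block at (214,140) between the jaws), released and untouched. Next I go behind it, shut the fingers and come down.

>>> apply_moves([
  {"tx":2,"ty":-0.05,"tz":0.3,"turn":0,"jaw":-1},
  {"tx":4,"ty":-0.05,"tz":0.3,"turn":0,"jaw":-1},
  {"tx":6,"ty":-0.05,"tz":0.3,"turn":0,"jaw":-1},
  {"tx":8,"ty":-0.05,"tz":0.3,"turn":0,"jaw":-1},
  {"tx":8.2,"ty":-0.05,"tz":0.3,"turn":0,"jaw":-1},
], squeeze=60)

```text
time_s: 8.6
position: [0.4159, 0.2048, 0.1296]
tool_rot: [[-0.947, 0.322, -0.003], [0.322, 0.947, -0.003], [0.002, -0.003, -1.0]]
ft_force: [-0.5, -0.0, 0.3]
grip_width: 0.0035
```

>>> apply_moves([
  {"tx":0,"ty":0,"tz":0,"turn":0,"jaw":-1},
  {"tx":0,"ty":0,"tz":0,"turn":0,"jaw":-1},
  {"tx":0,"ty":0,"tz":0,"turn":0,"jaw":-1},
])

```text
time_s: 8.85
position: [0.4166, 0.2046, 0.1292]
tool_rot: [[-0.947, 0.323, -0.003], [0.323, 0.947, -0.003], [0.002, -0.004, -1.0]]
ft_force: [0.1, 0.5, 0.7]
grip_width: 0.0003
```

```bash
python3 - <<'E'
from h import *
s,p,d,cp,w=snap("wrist","w6");st(s);goto(-148,0,36)
a=np.radians(YAW);X=np.array([np.cos(a),np.sin(a)]);Y=np.array([-X[1],X[0]])
q=w[...,:2]*1000-O;x,y,z=q@X,q@Y,w[...,2]*1000
hsv=cv2.cvtColor(p,cv2.COLOR_RGB2HSV).astype(int)
k=(abs(y)<40)&(x<0)&(x>-130)&(z>50)&(z<82)&(hsv[...,1]>110)&(hsv[...,0]>100)&(hsv[...,0]<125)
print(k.sum(), "x",np.round(np.percentile(x[k],[1,5,95]),1),"y",np.round(np.percentile(y[k],[2,98]),1))
E
```

```text
t 8.85 pos [416.6 204.6 129.2] yaw_y 71.18 zax [-0.0028 -0.0029 -1.    ] F [0.05 0.52 0.67] T [-0.02 -0.02  0.04] w 0.3 q [ 12.  21.  98.  -0.  61. -60.]
now dock [-150.1   -1.   129.3] shift cm [-0.23  0.14  9.33] turn 0.07 F dock [ 0.23 -0.2  -0.15] t 8.9
469 x [-117.9 -117.5  -30.2] y [-26.7  24.1]
```

>>> apply_moves([
  {"tx":0,"ty":0.1,"tz":2.5,"turn":0,"jaw":-1},
  {"tx":0,"ty":0.1,"tz":5,"turn":0,"jaw":-1},
  {"tx":0,"ty":0.1,"tz":7.5,"turn":0,"jaw":-1},
  {"tx":0,"ty":0.1,"tz":8.5,"turn":0,"jaw":-1},
  {"tx":0,"ty":0.1,"tz":8.9,"turn":0,"jaw":-1},
])

```text
time_s: 9.32
position: [0.4166, 0.2048, 0.0385]
tool_rot: [[-0.946, 0.323, -0.006], [0.323, 0.946, -0.003], [0.004, -0.005, -1.0]]
ft_force: [0.6, 0.2, -0.2]
grip_width: -0.0001
```

>>> apply_moves([
  {"tx":0,"ty":0,"tz":0,"turn":0,"jaw":-1},
  {"tx":0,"ty":0,"tz":0,"turn":0,"jaw":-1},
  {"tx":0,"ty":0,"tz":0,"turn":0,"jaw":-1},
])

```text
time_s: 9.57
position: [0.4173, 0.2048, 0.0391]
tool_rot: [[-0.946, 0.324, -0.004], [0.324, 0.946, -0.003], [0.003, -0.004, -1.0]]
ft_force: [0.0, -0.5, -0.2]
grip_width: 0.0002
```

```bash
python3 - <<'E'
from h import *
st();goto(-134,0,35)
p=snap("side","s6")[1];q=snap("scene","sc6")[1]
f=lambda i,x,y,a,b:cv2.resize(i[y:y+b,x:x+a,::-1],(400,300),interpolation=cv2.INTER_CUBIC)
cv2.imwrite("pics/c6.png",np.hstack([f(p,215,110,120,90),f(q,310,180,120,90)]))
E
```

```text
t 9.57 pos [417.3 204.8  39.1] yaw_y 71.12 zax [-0.0041 -0.0032 -1.    ] F [ 0.03 -0.47 -0.22] T [-0.04  0.02  0.  ] w 0.2 q [ 12.  30. 104.  -0.  47. -59.]
now dock [-149.6   -0.6   39.1] shift cm [-1.56  0.06  0.41] turn 0.02 F dock [ 0.18 -0.43 -0.22] t 9.57
```

View pics/c6.png

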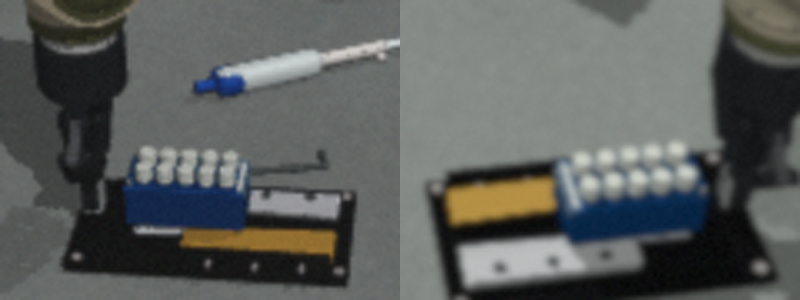

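>>> apply_moves([
  {"tx":-0.5,"ty":0.06,"tz":0.3,"turn":0,"jaw":-1},
  {"tx":-1,"ty":0.06,"tz":0.4,"turn":0,"jaw":-1},
  {"tx":-1.4,"ty":0.06,"tz":0.4,"turn":0,"jaw":-1},
  {"tx":-1.6,"ty":0.06,"tz":0.4,"turn":0,"jaw":-1},
  {"tx":-1.8,"ty":0.06,"tz":0.4,"turn":0,"jaw":-1},
])

```text
time_s: 10.08
position: [0.4347, 0.1994, 0.0352]
tool_rot: [[-0.946, 0.324, -0.004], [0.324, 0.946, -0.003], [0.003, -0.004, -1.0]]
ft_force: [0.2, -0.3, 0.3]
grip_width: 0.0001
```

>>> apply_moves([
  {"tx":-0.2,"ty":0,"tz":0,"turn":0,"jaw":-1},
  {"tx":-0.4,"ty":0,"tz":0,"turn":0,"jaw":-1},
  {"tx":-0.6,"ty":0,"tz":0,"turn":0,"jaw":-1},
  {"tx":-0.8,"ty":0,"tz":0,"turn":0,"jaw":-1},
  {"tx":-1,"ty":0,"tz":0,"turn":0,"jaw":-1},
])

```text
time_s: 10.5
position: [0.4442, 0.1961, 0.0351]
tool_rot: [[-0.946, 0.324, -0.004], [0.324, 0.946, -0.003], [0.003, -0.004, -1.0]]
ft_force: [-1.6, 0.7, 0.2]
grip_width: 0.0
```

```bash
python3 -c "
from h import *
st();goto(-100,0,35)"
```

```text
t 10.5 pos [444.2 196.1  35.1] yaw_y 71.12 zax [-0.0042 -0.0031 -1.    ] F [-1.65  0.66  0.18] T [ 0.12  0.23 -0.01] w 0.0 q [ 10.  32. 101.  -0.  48. -61.]
now dock [-1.213e+02 -1.000e-01  3.510e+01] shift cm [-2.13  0.01  0.  ] turn 0.02 F dock [-1.77  0.09  0.18] t 10.5
```

Contact is light (1.8 N). I'll slide freely up to just before the earliest wedge point.

>>> apply_moves([
  {"tx":-0.25,"ty":0,"tz":0,"turn":0,"jaw":-1},
  {"tx":-0.5,"ty":0,"tz":0,"turn":0,"jaw":-1},
  {"tx":-0.75,"ty":0,"tz":0,"turn":0,"jaw":-1},
  {"tx":-1,"ty":0,"tz":0,"turn":0,"jaw":-1},
  {"tx":-1.25,"ty":0,"tz":0,"turn":0,"jaw":-1},
])

```text
time_s: 10.92
position: [0.4562, 0.192, 0.0351]
tool_rot: [[-0.946, 0.324, -0.004], [0.324, 0.946, -0.003], [0.003, -0.004, -1.0]]
ft_force: [-2.2, 0.5, 1.3]
grip_width: 0.0
```

>>> apply_moves([
  {"tx":-0.2,"ty":0,"tz":0,"turn":0,"jaw":-1},
  {"tx":-0.4,"ty":0,"tz":0,"turn":0,"jaw":-1},
  {"tx":-0.6,"ty":0,"tz":0,"turn":0,"jaw":-1},
  {"tx":-0.8,"ty":0,"tz":0,"turn":0,"jaw":-1},
  {"tx":-1,"ty":0,"tz":0,"turn":0,"jaw":-1},
])

```text
time_s: 11.33
position: [0.4659, 0.1887, 0.035]
tool_rot: [[-0.946, 0.324, -0.004], [0.324, 0.946, -0.003], [0.003, -0.004, -1.0]]
ft_force: [-2.1, 0.5, -0.1]
grip_width: -0.0
```

```bash
python3 -c "
from h import *
st();goto(-92,0,35)"
```

```text
t 11.33 pos [465.9 188.7  35. ] yaw_y 71.11 zax [-0.0042 -0.0031 -1.    ] F [-2.06  0.52 -0.15] T [ 0.11  0.19 -0.06] w -0.0 q [  9.  33.  98.  -0.  50. -62.]
now dock [-98.4  -0.1  35. ] shift cm [-0.64  0.    0.  ] turn 0.01 F dock [-2.12 -0.18 -0.15] t 11.33
```

>>> apply_moves([
  {"tx":-0.2,"ty":0,"tz":0,"turn":0,"jaw":-1},
  {"tx":-0.4,"ty":0,"tz":0,"turn":0,"jaw":-1},
  {"tx":-0.6,"ty":0,"tz":0,"turn":0,"jaw":-1},
])

```text
time_s: 11.58
position: [0.4717, 0.1867, 0.035]
tool_rot: [[-0.946, 0.324, -0.004], [0.324, 0.946, -0.003], [0.003, -0.004, -1.0]]
ft_force: [-2.8, 0.1, 1.0]
grip_width: 0.0002
```

>>> apply_moves([
  {"tx":-0.1,"ty":0,"tz":0,"turn":0,"jaw":-1},
  {"tx":-0.2,"ty":0,"tz":0,"turn":0,"jaw":-1},
  {"tx":-0.2,"ty":0,"tz":0,"turn":0,"jaw":-1},
])

```text
time_s: 11.83
position: [0.4739, 0.186, 0.035]
tool_rot: [[-0.946, 0.324, -0.004], [0.324, 0.946, -0.003], [0.003, -0.004, -1.0]]
ft_force: [-0.4, -0.4, -0.3]
grip_width: 0.0001
```

>>> apply_moves([
  {"tx":-0.1,"ty":0,"tz":0,"turn":0,"jaw":-1},
  {"tx":-0.2,"ty":0,"tz":0,"turn":0,"jaw":-1},
  {"tx":-0.2,"ty":0,"tz":0,"turn":0,"jaw":-1},
])

```text
time_s: 12.08
position: [0.4759, 0.1853, 0.0349]
tool_rot: [[-0.946, 0.324, -0.004], [0.324, 0.946, -0.003], [0.003, -0.004, -1.0]]
ft_force: [-1.5, 0.0, 0.1]
grip_width: -0.0
```

>>> apply_moves([
  {"tx":-0.1,"ty":0,"tz":0,"turn":0,"jaw":-1},
  {"tx":-0.2,"ty":0,"tz":0,"turn":0,"jaw":-1},
  {"tx":-0.2,"ty":0,"tz":0,"turn":0,"jaw":-1},
])

```text
time_s: 12.33
position: [0.478, 0.1845, 0.0349]
tool_rot: [[-0.946, 0.324, -0.004], [0.324, 0.946, -0.003], [0.003, -0.004, -1.0]]
ft_force: [-2.2, -1.2, -0.3]
grip_width: -0.0
```

>>> apply_moves([
  {"tx":-0.1,"ty":0,"tz":0,"turn":0,"jaw":-1},
  {"tx":-0.2,"ty":0,"tz":0,"turn":0,"jaw":-1},
  {"tx":-0.2,"ty":0,"tz":0,"turn":0,"jaw":-1},
])

```text
time_s: 12.58
position: [0.4801, 0.1838, 0.0349]
tool_rot: [[-0.946, 0.324, -0.004], [0.324, 0.946, -0.003], [0.002, -0.004, -1.0]]
ft_force: [-0.5, -1.1, -0.7]
grip_width: -0.0003
```

>>> apply_moves([
  {"tx":-0.1,"ty":0,"tz":0,"turn":0,"jaw":-1},
  {"tx":-0.2,"ty":0,"tz":0,"turn":0,"jaw":-1},
  {"tx":-0.2,"ty":0,"tz":0,"turn":0,"jaw":-1},
])

```text
time_s: 12.83
position: [0.4822, 0.1831, 0.0349]
tool_rot: [[-0.946, 0.324, -0.003], [0.324, 0.946, -0.003], [0.002, -0.004, -1.0]]
ft_force: [-1.6, 0.5, 0.2]
grip_width: 0.0003
```

>>> apply_moves([
  {"tx":-0.1,"ty":0,"tz":0,"turn":0,"jaw":-1},
  {"tx":-0.2,"ty":0,"tz":0,"turn":0,"jaw":-1},
  {"tx":-0.2,"ty":0,"tz":0,"turn":0,"jaw":-1},
])

```text
time_s: 13.08
position: [0.4843, 0.1823, 0.0349]
tool_rot: [[-0.946, 0.324, -0.003], [0.324, 0.946, -0.003], [0.002, -0.004, -1.0]]
ft_force: [-0.8, 0.2, -0.1]
grip_width: -0.0
```

>>> apply_moves([
  {"tx":-0.1,"ty":0,"tz":0,"turn":0,"jaw":-1},
  {"tx":-0.2,"ty":0,"tz":0,"turn":0,"jaw":-1},
  {"tx":-0.2,"ty":0,"tz":0,"turn":0,"jaw":-1},
])

```text
time_s: 13.33
position: [0.4865, 0.1816, 0.0349]
tool_rot: [[-0.946, 0.324, -0.003], [0.324, 0.946, -0.003], [0.002, -0.004, -1.0]]
ft_force: [-1.3, -0.0, -0.7]
grip_width: 0.0002
```

>>> apply_moves([
  {"tx":-0.1,"ty":0,"tz":0,"turn":0,"jaw":-1},
  {"tx":-0.2,"ty":0,"tz":0,"turn":0,"jaw":-1},
  {"tx":-0.2,"ty":0,"tz":0,"turn":0,"jaw":-1},
])

```text
time_s: 13.58
position: [0.4886, 0.1809, 0.0349]
tool_rot: [[-0.946, 0.324, -0.003], [0.324, 0.946, -0.003], [0.001, -0.004, -1.0]]
ft_force: [-1.0, -0.2, 0.4]
grip_width: -0.0001
```

```bash
python3 -c "
from h import *
st();goto(-63,0,35)"
```

```text
t 13.58 pos [488.6 180.9  34.9] yaw_y 71.08 zax [-0.0026 -0.0034 -1.    ] F [-0.96 -0.2   0.4 ] T [-0.02  0.13 -0.03] w -0.1 q [  7.  34.  95.  -0.  51. -64.]
now dock [-74.4  -0.1  34.9] shift cm [-1.14  0.01 -0.01] turn -0.02 F dock [-0.84 -0.5   0.4 ] t 13.58
```

>>> apply_moves([
  {"tx":-0.1,"ty":0,"tz":0,"turn":0,"jaw":-1},
  {"tx":-0.2,"ty":0,"tz":0,"turn":0,"jaw":-1},
  {"tx":-0.2,"ty":0,"tz":0,"turn":0,"jaw":-1},
])

```text
time_s: 13.83
position: [0.4908, 0.1802, 0.0349]
tool_rot: [[-0.946, 0.324, -0.002], [0.324, 0.946, -0.003], [0.001, -0.004, -1.0]]
ft_force: [-1.2, -0.2, 0.2]
grip_width: -0.0003
```

>>> apply_moves([
  {"tx":-0.1,"ty":0,"tz":0,"turn":0,"jaw":-1},
  {"tx":-0.2,"ty":0,"tz":0,"turn":0,"jaw":-1},
  {"tx":-0.2,"ty":0,"tz":0,"turn":0,"jaw":-1},
])

```text
time_s: 14.08
position: [0.4929, 0.1795, 0.0349]
tool_rot: [[-0.946, 0.324, -0.002], [0.324, 0.946, -0.003], [0.001, -0.004, -1.0]]
ft_force: [-1.9, 0.0, -0.5]
grip_width: 0.0
```

>>> apply_moves([
  {"tx":-0.1,"ty":0,"tz":0,"turn":0,"jaw":-1},
  {"tx":-0.2,"ty":0,"tz":0,"turn":0,"jaw":-1},
  {"tx":-0.2,"ty":0,"tz":0,"turn":0,"jaw":-1},
])

```text
time_s: 14.33
position: [0.495, 0.1787, 0.0349]
tool_rot: [[-0.946, 0.324, -0.002], [0.324, 0.946, -0.003], [0.001, -0.004, -1.0]]
ft_force: [-1.2, -0.9, 0.1]
grip_width: 0.0002
```

>>> apply_moves([
  {"tx":-0.1,"ty":0,"tz":0,"turn":0,"jaw":-1},
  {"tx":-0.2,"ty":0,"tz":0,"turn":0,"jaw":-1},
  {"tx":-0.2,"ty":0,"tz":0,"turn":0,"jaw":-1},
])

```text
time_s: 14.58
position: [0.4971, 0.178, 0.0349]
tool_rot: [[-0.946, 0.324, -0.002], [0.324, 0.946, -0.003], [0.0, -0.004, -1.0]]
ft_force: [-1.1, -0.5, -0.4]
grip_width: -0.0002
```

>>> apply_moves([
  {"tx":-0.1,"ty":0,"tz":0,"turn":0,"jaw":-1},
  {"tx":-0.2,"ty":0,"tz":0,"turn":0,"jaw":-1},
  {"tx":-0.2,"ty":0,"tz":0,"turn":0,"jaw":-1},
])

```text
time_s: 14.83
position: [0.4993, 0.1773, 0.0349]
tool_rot: [[-0.946, 0.325, -0.001], [0.325, 0.946, -0.003], [0.0, -0.004, -1.0]]
ft_force: [-1.3, -0.0, -0.1]
grip_width: 0.0
```

>>> apply_moves([
  {"tx":-0.1,"ty":0,"tz":0,"turn":0,"jaw":-1},
  {"tx":-0.2,"ty":0,"tz":0,"turn":0,"jaw":-1},
  {"tx":-0.2,"ty":0,"tz":0,"turn":0,"jaw":-1},
])

```text
time_s: 15.08
position: [0.5014, 0.1766, 0.0348]
tool_rot: [[-0.946, 0.325, -0.001], [0.325, 0.946, -0.003], [-0.0, -0.004, -1.0]]
ft_force: [-0.7, -0.5, -0.6]
grip_width: 0.0001
```

>>> apply_moves([
  {"tx":-0.1,"ty":0,"tz":0,"turn":0,"jaw":-1},
  {"tx":-0.2,"ty":0,"tz":0,"turn":0,"jaw":-1},
  {"tx":-0.2,"ty":0,"tz":0,"turn":0,"jaw":-1},
])

```text
time_s: 15.33
position: [0.5036, 0.1758, 0.0349]
tool_rot: [[-0.946, 0.325, -0.001], [0.325, 0.946, -0.003], [-0.001, -0.003, -1.0]]
ft_force: [-1.1, 0.5, -0.7]
grip_width: -0.0001
```

>>> apply_moves([
  {"tx":-0.1,"ty":0,"tz":0,"turn":0,"jaw":-1},
  {"tx":-0.2,"ty":0,"tz":0,"turn":0,"jaw":-1},
  {"tx":-0.2,"ty":0,"tz":0,"turn":0,"jaw":-1},
])

```text
time_s: 15.58
position: [0.5055, 0.1751, 0.0349]
tool_rot: [[-0.946, 0.325, -0.001], [0.325, 0.946, -0.003], [-0.0, -0.003, -1.0]]
ft_force: [-2.3, 0.3, 0.2]
grip_width: -0.0002
```

>>> apply_moves([
  {"tx":-0.1,"ty":0,"tz":0,"turn":0,"jaw":-1},
  {"tx":-0.2,"ty":0,"tz":0,"turn":0,"jaw":-1},
  {"tx":-0.2,"ty":0,"tz":0,"turn":0,"jaw":-1},
])

```text
time_s: 15.83
position: [0.5057, 0.1749, 0.0346]
tool_rot: [[-0.946, 0.325, -0.005], [0.325, 0.946, -0.003], [0.004, -0.004, -1.0]]
ft_force: [-9.6, 2.9, 3.1]
grip_width: 0.0005
```

```bash
python3 -c "
from h import *
st();goto(-50,0,35)"
```

```text
t 15.83 pos [505.7 174.9  34.6] yaw_y 71.06 zax [-0.0049 -0.003  -1.    ] F [-9.65  2.85  3.13] T [ 0.29  1.13 -0.04] w 0.5 q [  6.  35.  93.  -0.  53. -64.]
now dock [-56.3  -0.2  34.6] shift cm [-0.63  0.02 -0.04] turn -0.04 F dock [-10.05  -0.43   3.13] t 15.83
```

Wedging felt: 10 N on the last step for only 0.2 mm of travel, with almost no sideways force. Raising the push towards 15 N in stages.

>>> apply_moves([
  {"tx":-0.15,"ty":0,"tz":0,"turn":0,"jaw":-1},
  {"tx":-0.2,"ty":0,"tz":0,"turn":0,"jaw":-1},
  {"tx":-0.24,"ty":0,"tz":0,"turn":0,"jaw":-1},
  {"tx":-0.26,"ty":0,"tz":0,"turn":0,"jaw":-1},
  {"tx":-0.26,"ty":0,"tz":0,"turn":0,"jaw":-1},
])

```text
time_s: 16.25
position: [0.5056, 0.1748, 0.0344]
tool_rot: [[-0.946, 0.324, -0.011], [0.324, 0.946, -0.002], [0.009, -0.006, -1.0]]
ft_force: [-13.3, 5.1, 6.8]
grip_width: -0.0
```

```bash
python3 -c "
from h import *
st();goto(-50,0,35)"
```

```text
t 16.25 pos [505.6 174.8  34.4] yaw_y 71.09 zax [-0.0106 -0.0024 -0.9999] F [-13.32   5.13   6.79] T [ 0.62  1.57 -0.05] w -0.0 q [  6.  35.  92.  -0.  53. -65.]
now dock [-56.3  -0.3  34.4] shift cm [-0.63  0.03 -0.07] turn -0.01 F dock [-14.26   0.54   6.79] t 16.25
```

>>> apply_moves([
  {"tx":-0.24,"ty":0,"tz":-0.03,"turn":0,"jaw":-1},
  {"tx":-0.28,"ty":0,"tz":-0.05,"turn":0,"jaw":-1},
  {"tx":-0.29,"ty":0,"tz":-0.05,"turn":0,"jaw":-1},
  {"tx":-0.3,"ty":0,"tz":-0.05,"turn":0,"jaw":-1},
  {"tx":-0.3,"ty":0,"tz":-0.05,"turn":0,"jaw":-1},
])

```text
time_s: 16.67
position: [0.5054, 0.1747, 0.0344]
tool_rot: [[-0.946, 0.324, -0.017], [0.324, 0.946, -0.002], [0.016, -0.007, -1.0]]
ft_force: [-13.6, 5.5, 5.2]
grip_width: -0.0
```

```bash
python3 -c "
from h import *
st();goto(-50,0,35)"
```

```text
t 16.67 pos [505.4 174.7  34.4] yaw_y 71.12 zax [-0.0173 -0.0015 -0.9998] F [-13.57   5.53   5.22] T [0.74 1.75 0.01] w -0.0 q [  6.  35.  92.   0.  54. -65.]
now dock [-56.5  -0.5  34.4] shift cm [-0.65  0.05 -0.07] turn 0.02 F dock [-14.63   0.84   5.22] t 16.67
```

>>> apply_moves([
  {"tx":-0.28,"ty":0,"tz":-0.03,"turn":0,"jaw":-1},
  {"tx":-0.32,"ty":0,"tz":-0.05,"turn":0,"jaw":-1},
  {"tx":-0.34,"ty":0,"tz":-0.05,"turn":0,"jaw":-1},
  {"tx":-0.34,"ty":0,"tz":-0.05,"turn":0,"jaw":-1},
  {"tx":-0.34,"ty":0,"tz":-0.05,"turn":0,"jaw":-1},
])

```text
time_s: 17.08
position: [0.5052, 0.1746, 0.0343]
tool_rot: [[-0.946, 0.323, -0.025], [0.323, 0.946, -0.001], [0.024, -0.009, -1.0]]
ft_force: [-15.2, 7.3, 5.5]
grip_width: -0.0
```

```bash
python3 -c "
from h import *
st();goto(-75,0,35)"
```

```text
t 17.08 pos [505.2 174.6  34.3] yaw_y 71.15 zax [-2.520e-02 -7.000e-04 -9.997e-01] F [-15.23   7.27   5.49] T [ 0.8   1.92 -0.02] w -0.0 q [  6.  35.  92.   0.  54. -65.]
now dock [-56.6  -0.7  34.3] shift cm [ 1.84  0.07 -0.02] turn 0.05 F dock [-16.77   1.94   5.49] t 17.08
```

That gives 16.8 N of forward push with the block standing firm. Backing off, then inspecting.

>>> apply_moves([
  {"tx":0.3,"ty":0,"tz":0,"turn":0,"jaw":-1},
  {"tx":1,"ty":0,"tz":0,"turn":0,"jaw":-1},
  {"tx":2,"ty":0,"tz":0,"turn":0,"jaw":-1},
  {"tx":3,"ty":0,"tz":0,"turn":0,"jaw":-1},
  {"tx":3,"ty":0,"tz":0,"turn":0,"jaw":-1},
])

```text
time_s: 17.5
position: [0.4749, 0.1849, 0.0351]
tool_rot: [[-0.946, 0.322, -0.026], [0.322, 0.947, -0.001], [0.025, -0.009, -1.0]]
ft_force: [-0.1, 0.3, -0.3]
grip_width: -0.0001
```

>>> apply_moves([
  {"tx":0.5,"ty":0,"tz":-3,"turn":0,"jaw":-1},
  {"tx":1,"ty":0,"tz":-6,"turn":0,"jaw":-1},
  {"tx":1,"ty":0,"tz":-9,"turn":0,"jaw":-1},
  {"tx":1,"ty":0,"tz":-11,"turn":0,"jaw":-1},
  {"tx":1,"ty":0,"tz":-11,"turn":0,"jaw":-1},
])

```text
time_s: 17.92
position: [0.4701, 0.1885, 0.1494]
tool_rot: [[-0.947, 0.322, -0.018], [0.322, 0.947, 0.0], [0.017, -0.006, -1.0]]
ft_force: [1.1, 0.7, 0.0]
grip_width: 0.0004
```

```bash
cat > chk.py <<'E'
from fit import *
import sys
t=sys.argv[1];st()
a=np.radians(YAW);X=np.array([np.cos(a),np.sin(a)]);Y=np.array([-X[1],X[0]]);im={}
for n in("wrist","scene","side"):
    s,p,d,cp,w=snap(n,n+t);im[n]=p;q=w[...,:2]*1000-O;x,y,z=q@X,q@Y,w[...,2]*1000
    near=(abs(y)<40)&(x<75)&(x>-75)
    for nm,m in(("body",near&(z>30)&(z<85)),("tops",near&(z>74)&(z<86))):
        if m.sum()>30: r=rect(w,m);c=r[0]-O;print(n,nm,"dock",np.round([c@X,c@Y],1),*r[1:])
f=lambda i,x,y,a,b:cv2.resize(i[y:y+b,x:x+a,::-1],(400,300),interpolation=cv2.INTER_CUBIC)
cv2.imwrite(f"pics/c{t}.png",np.vstack([np.hstack([f(im["side"],220,110,120,90),f(im["scene"],300,190,120,90)]),np.hstack([f(im["wrist"],0,0,640,400),f(im["side"],0,0,640,400)])]))
E
python3 chk.py 7
```

```text
t 17.92 pos [470.1 188.5 149.4] yaw_y 71.21 zax [-1.800e-02  3.000e-04 -9.998e-01] F [1.1  0.68 0.04] T [ 0.01  0.02 -0.03] w 0.4 q [  8.  24.  90.   0.  68. -63.]
wrist body dock [ 1.7 -2.7] [51.9 92.4] 71.12 446 [31.8 64.5 77.4]
wrist tops dock [17.5  2. ] [ 3.3 26.3] 75.8 42 [74.2 77.7 79.3]
scene body dock [9.2 0.8] [ 53.7 104.1] 70.83 1101 [35.7 64.8 79.4]
scene tops dock [8.6 0.2] [37.8 87.7] 71.89 283 [74.6 78.2 80.3]
side body dock [10.2 -5. ] [ 58.9 104.4] 69.03 771 [33.8 63.8 79.1]
side tops dock [10.6 -2. ] [40.9 84.5] 72.16 168 [74.4 78.1 81.2]
```

View pics/c7.png

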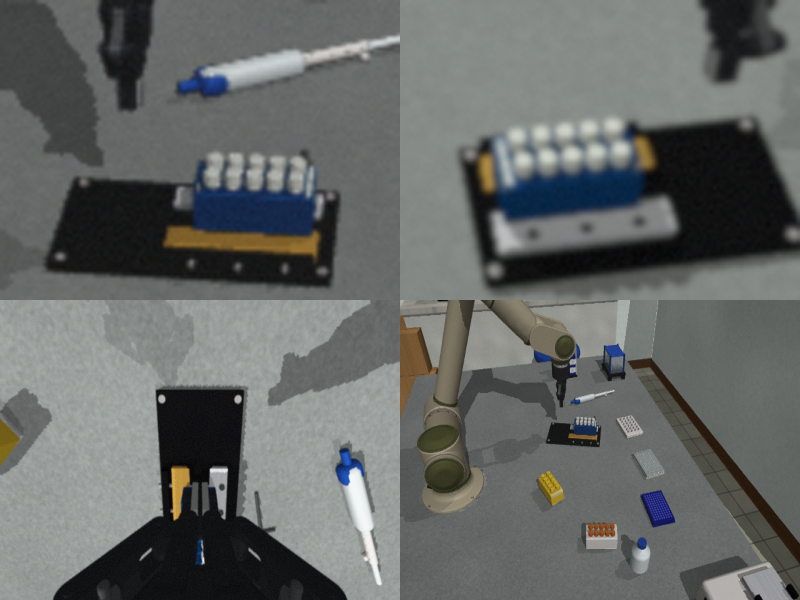

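The block stands upright between the jaws (upper views, at (255,195) and (570,175)). It's at dock x ≈ +9 mm, in line with the way to within a degree, with tube tops at 78 mm as they should be for a foot on the floor. The gripper is clear and the other objects are where they were, so I'm handing in.

>>> apply_moves([
  {"tx":1,"ty":0,"tz":-1,"turn":0,"jaw":-1},
  {"tx":2,"ty":0,"tz":-2,"turn":0,"jaw":-1},
  {"tx":2,"ty":0,"tz":-2,"turn":0,"jaw":-1},
  {"tx":2,"ty":0,"tz":-2,"turn":0,"jaw":-1},
])

```text
time_s: 18.4
position: [0.4492, 0.1949, 0.1659]
tool_rot: [[-0.947, 0.321, -0.026], [0.322, 0.947, -0.001], [0.024, -0.009, -1.0]]
ft_force: [0.8, 0.2, 0.3]
grip_width: -0.0001
```

```bash
python3 -c "
from h import *
from rig import close_job
st();print(close_job())"
```

```text
t 18.4 pos [449.2 194.9 165.9] yaw_y 71.25 zax [-2.580e-02 -9.000e-04 -9.997e-01] F [0.8  0.22 0.25] T [-0.01 -0.08  0.01] w -0.1 q [  9.  21.  91.   0.  70. -62.]
the job is handed in; nothing more can be done
None
```

The blue block is wedged in the way, and the job was handed in at 18.4 s. I started its foot into the wide mouth with the white stripe leading and let go with the foot about half-way in. Then I pushed it from behind with the shut fingers.

- **Push:** it slid freely at about 2 N, then wedged at dock x ≈ +9 mm. I raised the push in stages to a highest reading of 16.8 N. The largest sideways reading during the push was 1.9 N.
- **Last checks:** the block is upright with its foot on the floor (tube tops at 78 mm) and in line with the way to about 1°. The gripper is clear, the wrist force is near zero, and nothing else looked moved.
- **Disagreements:**
  - The cameras disagree on the block's sideways position: scene +0.2 mm, side -2 mm. Both are near the calibration error.
  - Above 10 N the tool tilted about 1.4°, so I could not measure how far the block moved in that last stage of the push.

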